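# Empty the grinding-ball rinsing shaker

### The arm

A 7-joint arm with a two-finger parallel gripper is mounted at the origin on the work surface. World frame = base frame: x ahead of the robot, y to its left, z up, the work surface at z = 0. Lengths are in m, angles in rad, forces in N, time in s.
With the tool pointing down it reaches from about 0.425 to 1.025 m from the base axis. Payload 3.6 kg.
Tool frame: the origin (TCP) lies midway between the tips of the shut fingers; the grasp point (between the pads) lies 19 mm behind it; y points along the fingers, z is the direction in which the jaws open and shut, and the axes are right-handed (so a half turn about y gives the same grasp; the last joint's range is limited). The gripper opens to 85 mm and grips with 20 to 120 N. Pads are 22 mm wide; open, the fingers measure 114 mm over their backs; the gripper's body (76 mm by 85 mm) begins 54 mm behind the grasp point. The pads swing forward as they close: fully open they stand 13 mm farther back than shut.
Start: joints at [-1.248, 0.591, 0.048, 1.609, -0.033, 0.943, -0.034], TCP at [0.294, 0.663, 0.231] pointing down, gripper open.
Joint ranges: [-2.69, 2.69], [-0.47, 2.24], [-1.27, 1.36], [0.19, 2.51], [-1.53, 4.68], [0.08, 2.07], [-3.09, 3.09]. Speed limits (rad/s): [2.57, 2.57, 3.14, 3.14, 3.14, 3.14, 3.14].

### API

Orientations are given as a rotation vector (axis times angle).
In Python, from bench import status, optics, job gives the robot as it stands.
- The arm moves only by the tool jog_arm, never from a script. Its argument "plan" is a list of rows, each a list of 2 entries, a list of its own where there are three numbers: the shift along the tool's x, y, z in m, then the turn about the tool's y in degrees. In form: [[[dx, dy, dz], roll], ...]. A call has 1 to 12 rows; each row is the pose to reach, as a shift and turn from the pose commanded when the call began, along the tool's axes at that moment; what a row does not reach only later rows make up. A row lasts 1/12 s, in which the tool goes at most 41.7 mm and 7.16 degrees, less where a joint would pass 70% of its speed; a pose out of reach is approached as far as the arm can. A call with a gripper value outside its range is refused whole. "fingers" is the finger opening in m, from 0 to 0.0854, set as the call begins (left out, the last holds). The fingers move at their own pace and stop on an object; "squeeze" is the grip in N (left out, the last holds). Time passes only in rows, so rows that repeat a pose let the fingers close. It gives the time, the measured TCP pose, the force and the opening at its end, in the units of the state.
- status.get_state(): the state, without advancing time (a new reading comes with each control period).
- optics.get_image(name): name is "scene" or "top" or "wrist"; returns a dict with "frame" (420x560x3 uint8, blue, green, red), "z_map" (420x560 float32, m along the optical axis (not along the pixel's ray), 0 where there is no reading), "vertical_fov" (degrees; the focal length in pixels is half the picture's height over the tangent of half this angle, whatever the lens; pixels are square), "cx", "cy" (the principal point, pixels), "origin" and "orientation" of the camera in the world. Camera axes: x right, y up, looking along -z (the intrinsics and any distortion apply to the point x, -y, -z); pixel columns grow to the right and rows downward; lengths in m; the calibration is good to about 2 mm. A picture is of the moment at which its call begins.
- job.sign_off(): hands the job in, once; it reports no verdict.
Trained networks look in a picture, given as the dict that the camera call returned (one of the last four; its "shot" number tells which), for a name from the list of things; names that differ only in an ending like _2 or _b are one class to them, and where a whole thing is asked for, a point or a joint stands for the part that bears it (a point fixed in the world has none). Each returns a list of dicts, best first, with "p" (0 to 1); they miss things now and then, are a little off and sometimes report something else, mostly with a low value. They report only what shows in the picture. A call takes as long as a camera call.
- optics.recognise(picture, label): "bbox" ([left, top, width, height] in pixels, round what is visible of it).
- optics.trace(picture, label): "mask" (420x560 bool, what is visible of it) and "bbox" ([left, top, width, height] in pixels, round what is visible of it).
- optics.spot_point(picture, label): "location" ([column, row] in pixels: a listed point, or the origin of a listed thing).
The state is a dict: "clock": time; "q": joint angles; "dq": joint speeds; "joint_efforts": joint torques, N m; "position": TCP position; "tcp_rot": TCP orientation; "contact_force": force on the tool from outside, world axes, zero at the start; "wrist_torque": the same for the moment, N m; "grip_width": finger opening in m.
Only numpy, scipy, OpenCV 4.12 (cv2) and the standard library are available. Lean on these libraries where they do the work, as an engineer would, in place of code of your own. Each camera call takes 0.05 s, during which the arm holds its last target.

### The job

Unscrew the blue perforated cap of the clear rinsing jar in the tipping stand with a part turn anticlockwise, lift it off and set it down, grip rib up, in the middle of the green mat. Then tip the open jar over with its red handle so that both yellow grinding balls pour into the steel tray below it. Do not knock over the bottles.

Things in the scene. Friction and masses are not known exactly. Their poses are not given: they have to be found in the camera images.
- cap: blue perforated cap: disc 66 mm across, 12 mm thick, dark holes in its top; below it a white plug 47 mm across, 6 mm deep, sunk in the jar's mouth (2 mm play); on top an upright grip rib 14 mm wide (own y), 50 long (own x), 28 high. Origin: centre of the plug's underside, own z up; disc top at 18 mm, rib top at 46. Ears at +x and -x reach out 40 mm. 60 g; put down, it stands on its plug
- cap_rib (a point): centre of the cap's grip rib, 6 mm below its top. The ears start under two steel claws of the jar, level with the disc's top, so the cap cannot lift yet. It turns easily, without rising: anticlockwise seen from above it is free after 30 degrees, 50 to 80 is best (caught again at 180), and stops block clockwise. Then it lifts straight off; 15 mm clears the jar
- stand: fixed tipping stand: steel tray between two grey posts (132 mm tall), the clear jar hung between them on a level pivot along own x, 120 mm up. Origin: on the table below the middle of the pivot and the upright jar's axis, own z up. Tray: x from -55 to 55 mm, y from -55 to 155, walls 40 mm high, 4 thick. Jar: 58 mm across, 80 tall, mouth 150 mm above the table when upright
- jar (a joint): tipping angle of the jar on its pivot, rad: 0 upright (at the start), 2.1 at the stop, mouth going over towards the stand's +y. The balls roll out beyond about 1.7. Stiff (0.2 N m): it stays where it is left
- handle (a point): middle of the red handle's grip: round bar 14 mm thick, parallel to the stand's x, from x = -76 (steel lever there) to -156 mm; this point at x = -118. It turns with the jar, 100 mm from the pivot line: in the stand's frame, at jar angle a, y = 100 sin(a - 0.96), z = 120 + 100 cos(a - 0.96) mm. The round bar can turn within a grip, so the gripper may stay upright
- mat: flat green mat, 130 x 130 mm, 3 mm thick, fixed to the table. Origin: centre of its underside; sides along own x and y
- ball_a_center (a point): centre of one yellow-coated steel grinding ball, 20 mm across, 33 g. It starts on the floor of the clear jar (ball centre 85 mm above the table) and is to end in the steel tray of the stand
- ball_b_center (a point): centre of the other yellow-coated steel grinding ball, 20 mm across, 33 g. It starts on the floor of the clear jar (ball centre 85 mm above the table) and is to end in the steel tray of the stand
- bottle: bystander: white bottle, 58 mm across, 120 mm tall, with a plain blue cap without holes; loose. Origin: centre of its underside, own z up
- amber: bystander: amber bottle, 56 mm across, 120 mm tall, with a plain blue cap; loose. Origin: centre of its underside, own z up

How it is judged:
By the outcome, as a careful person would: the job done as asked, in the order asked, and still so for the second after the job is handed in, with the robot touching nothing.
It also fails if it takes over 59 s, if anything falls off the work surface, if the arm or the gripper's body presses on something with over 40 N, if the wrist force passes 120 N, or if a joint passes its speed limit or range.

## Working session

There is one attempt and no reset: what is moved stays moved. The work goes in short steps, Python scripts to look and compute and a tool call to move; the robot and the scene stay as the last step left them, time stands still between calls to the robot, and variables do not carry over. Pictures are saved under pics/ and viewed, and the job is handed in when it is done.

Besides the shell and the picture viewer there is one more tool, called after "Emit:" as name(argument=value, ...), one argument or row to a line, values as JSON. jog_arm: Moves the arm, as the interface text tells. Its arguments: {"type":"object","properties":{"plan":{"type":"array"},"fingers":{"type":"number"},"squeeze":{"type":"number"}},"required":["plan"]}

```bash
ls; mkdir -p pics
cat > h.py <<'E'
import numpy as np, cv2
from scipy.spatial.transform import Rotation as R
from bench import status, optics, job
def ori(o):
    o=np.array(o,float)
    return o if o.shape==(3,3) else R.from_rotvec(o).as_matrix()
def pt(im,u,v,z=None):
    f=210/np.tan(np.radians(im['vertical_fov'])/2)
    if z is None: z=im['z_map'][int(round(v)),int(round(u))]
    c=np.array([(u-im['cx'])/f*z,-(v-im['cy'])/f*z,-z])
    return np.array(im['origin'])+ori(im['orientation'])@c
def ray_z(im,u,v,h):
    a=pt(im,u,v,1.0); o=np.array(im['origin']); d=a-o
    return o+d*(h-o[2])/d[2]
def cloud(im):
    f=210/np.tan(np.radians(im['vertical_fov'])/2)
    v,u=np.mgrid[0:420,0:560]; z=im['z_map']
    c=np.stack([(u-im['cx'])/f*z,-(v-im['cy'])/f*z,-z],-1)
    return c@ori(im['orientation']).T+np.array(im['origin'])
def proj(im,p):
    f=210/np.tan(np.radians(im['vertical_fov'])/2)
    c=ori(im['orientation']).T@(np.array(p)-np.array(im['origin']))
    return im['cx']+f*c[0]/-c[2], im['cy']-f*c[1]/-c[2]
E
python3 - <<'E'
from h import *
s=status.get_state(); print(s)
for n in ['scene','top','wrist']:
    im=optics.get_image(n); cv2.imwrite(f'pics/{n}0.png',im['frame'])
    print(n,{k:v for k,v in im.items() if k not in('frame','z_map')})
    for l in ['cap','cap_rib','stand','handle','mat','bottle','amber']:
        r=optics.spot_point(im,l)[:2]
        print(l,[(np.round(x['location'],1),round(x['p'],2),np.round(pt(im,*x['location']),3) if 0<=x['location'][0]<559 and 0<=x['location'][1]<419 else None) for x in r])
E
```

```text
pics
{'clock': 0.0, 'q': array([-1.24756156,  0.59212578,  0.04826058,  1.60983404, -0.03328378,
        0.94270776, -0.03369331]), 'dq': array([-0.000834  , -0.00018019,  0.0003905 , -0.00022538,  0.00069923,
       -0.00086797, -0.00074637]), 'joint_efforts': array([-3.86835936e-04, -5.48697782e+01,  1.54634736e+00, -1.98128879e+01,
        9.41778591e-03,  8.69562209e-03,  6.00078195e-06]), 'position': array([0.29310001, 0.66219805, 0.23013075]), 'tcp_rot': array([-1.54823418,  0.32715205, -0.32659521]), 'contact_force': array([-0.16629634,  0.45154275, -1.19372618]), 'wrist_torque': array([-0.0332413 ,  0.0048363 ,  0.06758865]), 'grip_width': 0.08579227089454289}
scene {'vertical_fov': 48.13209407049905, 'cx': 284.981057226161, 'cy': 208.75834100369008, 'origin': array([ 1.43231474, -0.12946738,  0.91875825]), 'orientation': array([0.6944928 , 0.57805689, 1.3481467 ]), 'shot': 1}
cap [(array([279.1, 206.3]), 0.95, array([ 0.605, -0.012,  0.164]))]
cap_rib [(array([277.2, 198.3]), 0.68, array([ 0.603, -0.017,  0.189]))]
stand [(array([278.2, 245. ]), 0.68, array([ 0.579, -0.01 , 
[... 593 characters left out ...]
(array([288.6, 214.6]), 0.25, array([ 0.575, -0.014,  0.177]))]
stand [(array([286. , 214.2]), 0.71, array([ 0.576, -0.008,  0.189]))]
handle [(array([296.8, 266. ]), 0.57, array([ 0.45 , -0.034,  0.18 ]))]
mat [(array([148.7, 254.9]), 0.84, array([ 0.476,  0.372, -0.006]))]
bottle [(array([414.6, 250. ]), 0.68, array([ 0.49 , -0.344,  0.096]))]
amber [(array([182.1, 162.7]), 0.55, array([0.719, 0.266, 0.09 ]))]
wrist {'vertical_fov': 62.80761398039131, 'cx': 273.0781566600905, 'cy': 211.78978652835613, 'origin': array([0.22565227, 0.69261525, 0.37379752]), 'orientation': array([-0.26355492, -0.17177463,  1.14458017]), 'shot': 3}
cap []
cap_rib []
stand []
handle []
mat []
bottle []
amber []
```

View pics/scene0.png

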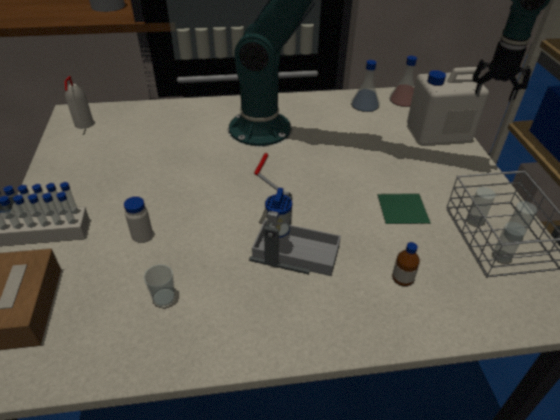

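View pics/top0.png

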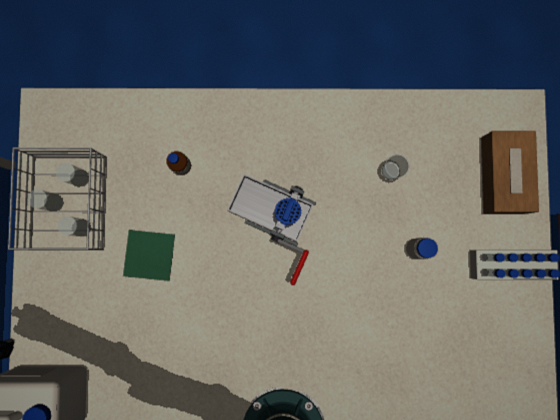

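```bash
cat > m.py <<'E'
from h import *
for n in ['scene','top']:
    im=optics.get_image(n); P=cloud(im); hsv=cv2.cvtColor(im['frame'],cv2.COLOR_BGR2HSV)
    print(n, [k for k in im])
    v0,u0=proj(im,(0.58,0,0.15))[1],proj(im,(0.58,0,0.15))[0]
    # mat
    g=(hsv[...,0]>50)&(hsv[...,0]<90)&(hsv[...,1]>100)&(abs(P[...,2])<0.02)&(P[...,1]>0.2)&(P[...,0]>0.3)
    vv,uu=np.nonzero(g); q=np.array([ray_z(im,u,v,0.003)[:2] for u,v in zip(uu,vv)])
    r=cv2.minAreaRect((q*1000).astype(np.float32)); print('mat',r, P[g][:,2].mean(), g.sum())
    # handle
    red=((hsv[...,0]<8)|(hsv[...,0]>172))&(hsv[...,1]>120)&(hsv[...,2]>60)&(P[...,2]>0.1)&(P[...,0]>0.3)&(P[...,0]<0.7)&(abs(P[...,1])<0.2)
    p=P[red]; c=p.mean(0); w=np.linalg.svd(p-c)[2][0]; t=(p-c)@w
    print('handle',c,w,t.min(),t.max(),np.degrees(np.arctan2(w[1],w[0])),red.sum(), np.percentile(p[:,2],[5,50,95]))
    near=(np.hypot(P[...,0]-.58,P[...,1])<0.25)
    rib=near&(P[...,2]>0.175)&(P[...,2]<0.2)&(hsv[...,0]>100)&(hsv[...,0]<130)&(hsv[...,1]>120)
    p=P[rib]; print('rib',p.mean(0),rib.sum(),cv2.minAreaRect((p[:,:2]*1000).astype(np.float32)), np.percentile(p[:,2],[5,50,95]))
    disc=near&(P[...,2]>0.150)&(P[...,2]<0.172)&(hsv[...,0]>100)&(hsv[...,0]<130)&(hsv[...,1]>120)
    p=P[disc]; print('disc',p.mean(0),disc.sum(),cv2.minEnclosingCircle((p[:,:2]*1000).astype(np.float32)))
    tr=near&(P[...,2]>0.03)&(P[...,2]<0.045)
    p=P[tr]; print('tray',p.mean(0),len(p),cv2.minAreaRect((p[:,:2]*1000).astype(np.float32)))
    x,y=int(u0),int(v0); k=im['frame'][max(0,y-75):y+75,x-100:x+100]
    cv2.imwrite(f'pics/{n}_z1.png',np.clip(1.8*cv2.resize(k,None,fx=4,fy=4,interpolation=cv2.INTER_CUBIC).astype(float),0,255).astype(np.uint8))
    print('crop origin',x-100,y-75)
    for l in ('bottle','amber'):
        m=optics.trace(im,l)
        if m: p=P[m[0]['mask']]; print(l,m[0]['p'],np.median(p,0),p[:,2].max())
E
python3 m.py
```

```text
scene ['frame', 'z_map', 'vertical_fov', 'cx', 'cy', 'origin', 'orientation', 'shot']
mat ((479.4303283691406, 369.61553955078125), (119.2631607055664, 117.40601348876953), 84.1753921508789) 0.0013105256263422178 1082
handle [ 0.45237107 -0.03983465  0.18130214] [ 0.91197196 -0.4102122  -0.00575278] -0.044767858189677226 0.043645208415552667 -24.21859216362572 100 [0.17562568 0.1816102  0.18462214]
rib [ 0.59383184 -0.01422452  0.18590401] 101 ((586.8968505859375, -11.865697860717773), (13.810835838317871, 49.776309967041016), 64.87025451660156) [0.17720803 0.18781198 0.19087206]
disc [ 0.59505017 -0.01081117  0.16092887] 311 ((585.7742919921875, -11.420442581176758), 34.968605041503906)
tray [0.61925427 0.03376731 0.03653339] 603 ((608.8563232421875, 31.24224090576172), (211.06971740722656, 131.24542236328125), 66.46513366699219)
crop origin 182 128
bottle 0.96 [ 0.51490227 -0.36771649  0.07714879] 0.9187582451636218
amber 0.66 [0.74201777 0.27598084 0.06888239] 0.9187582451636218
top ['frame', 'z_map', 'vertical_fov', 'cx', 'cy', 'origin', 'orientation', 'shot']
mat ((475.918060302
[... 185 characters left out ...]
0.99890848] -1.269810644755261 0.013679739710739538 -124.18080217434616 195 [0.17754326 0.18230379 0.18629986]
rib [ 0.5845079  -0.01172202  0.18901132] 117 ((584.781005859375, -11.784929275512695), (13.724688529968262, 49.26816940307617), 69.44811248779297) [0.18530736 0.18909631 0.19358627]
disc [ 0.58491181 -0.01243619  0.16130744] 389 ((587.4583740234375, -11.034128189086914), 34.815818786621094)
tray [0.61106263 0.03884397 0.03856216] 352 ((606.680419921875, 33.838294982910156), (210.12930297851562, 112.78355407714844), 66.29676818847656)
crop origin 182 138
bottle 0.73 [ 0.49234029 -0.35935983  0.11462605] 1.457176862814146
amber 0.8 [0.71871306 0.27652429 0.0823226 ] 1.457176862814146
```

View pics/top_z1.png

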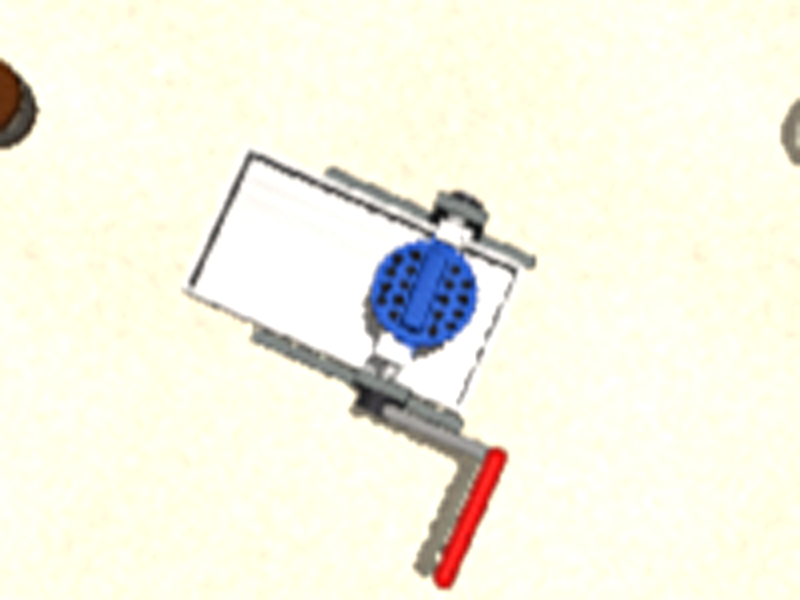

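View pics/scene_z1.png

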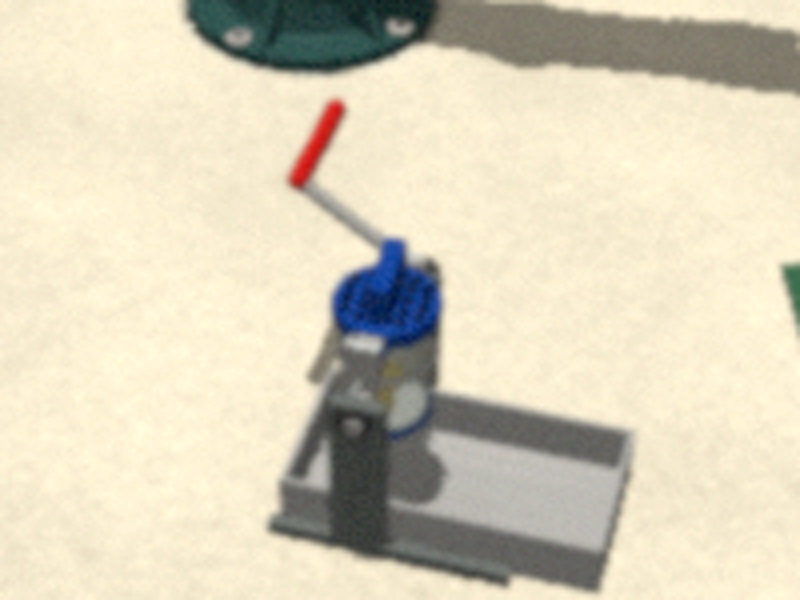

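```bash
cat >> h.py <<'E'
def go(x,y,z,jaw):
    s=status.get_state(); M=ori(s['tcp_rot']); p=np.array(s['position'])
    d=M.T@(np.array([x,y,z])-p)
    # roll: M*Ry(a): z axis -> jaw
    jd=np.array([np.cos(np.radians(jaw)),np.sin(np.radians(jaw)),0]); l=M.T@jd
    a=np.degrees(np.arctan2(l[0],l[2]))
    print('clock',s['clock'],'p',p.round(4),'jaw now',np.degrees(np.arctan2(M[1,2],M[0,2])).round(2),'ytool',M[:,1].round(3),'q',np.round(s['q'],2),'w',s['grip_width'],'F',np.round(s['contact_force'],1))
    print('shift mm',(d*1000).round(1),'roll',a.round(2),'or',((a+360)%360-180).round(2))
E
python3 -c "
from h import *
M=ori(status.get_state()['tcp_rot']);print(M.round(4))
go(.585,-.012,.24,66); go(.585,-.012,.165,66)"
```

```text
[[ 0.9144 -0.      0.4048]
 [-0.4048 -0.      0.9144]
 [-0.     -1.     -0.    ]]
clock 1.5 p [0.2935 0.6629 0.2313] jaw now 66.12 ytool [-0. -0. -1.] q [-1.25  0.59  0.05  1.61 -0.03  0.94 -0.03] w 0.08507237383308958 F [ 0.  -0.3 -0.4]
shift mm [ 539.8   -8.7 -499.1] roll 0.12 or -179.88
clock 1.5 p [0.2935 0.6629 0.2313] jaw now 66.12 ytool [-0. -0. -1.] q [-1.25  0.59  0.05  1.61 -0.03  0.94 -0.03] w 0.08507237383308958 F [ 0.  -0.3 -0.4]
shift mm [ 539.8   66.3 -499.1] roll 0.12 or -179.88
```

Emit:
jog_arm(
  plan=[
    [[0.015,-0.001,-0.014],0],
    [[0.04,-0.003,-0.037],0],
    [[0.067,-0.005,-0.062],0],
    [[0.094,-0.007,-0.087],0],
    [[0.121,-0.009,-0.112],0],
    [[0.148,-0.009,-0.137],0],
    [[0.175,-0.009,-0.162],0],
    [[0.202,-0.009,-0.187],0],
    [[0.229,-0.009,-0.212],0],
    [[0.256,-0.009,-0.237],0],
    [[0.283,-0.009,-0.262],0],
    [[0.31,-0.009,-0.287],0],
  ],
  fingers=0.0854,
)

```text
clock: 2.5
position: [0.4614, 0.2734, 0.2407]
tcp_rot: [-1.545, 0.326, -0.327]
contact_force: [0.8, 0.7, 0.0]
grip_width: 0.0853
```

```bash
python3 -c "
from h import *
go(.5855,-.012,.24,66)"
```

```text
clock 2.5 p [0.4614 0.2734 0.2407] jaw now 66.13 ytool [ 0.001  0.    -1.   ] q [-0.69  0.34  0.09  2.03 -0.04  0.77  0.58] w 0.08532285366744637 F [0.8 0.7 0. ]
shift mm [ 229.     0.6 -210.8] roll 0.13 or -179.87
```

Emit:
jog_arm(
  plan=[
    [[0.025,0,-0.023],0],
    [[0.052,0,-0.048],0],
    [[0.079,0,-0.073],0],
    [[0.106,0,-0.098],0],
    [[0.133,0,-0.123],0],
    [[0.16,0,-0.148],0],
    [[0.185,0,-0.17],0],
    [[0.205,0,-0.189],0],
    [[0.22,0,-0.202],0],
    [[0.229,0,-0.211],0],
    [[0.229,0,-0.211],0],
  ],
)

```text
clock: 3.42
position: [0.5857, -0.0142, 0.2406]
tcp_rot: [-1.547, 0.33, -0.332]
contact_force: [0.4, -0.6, -1.2]
grip_width: 0.0854
```

Run:
```python
from h import *
im=optics.get_image('wrist'); cv2.imwrite('pics/w1.png',np.clip(im['frame'].astype(float)*1.6,0,255).astype(np.uint8))
P=cloud(im); hsv=cv2.cvtColor(im['frame'],cv2.COLOR_BGR2HSV)
b=(hsv[...,0]>100)&(hsv[...,0]<130)&(hsv[...,1]>100)&(np.hypot(P[...,0]-.585,P[...,1]+.012)<.1)
rib=b&(P[...,2]>.186)&(P[...,2]<.195)
p=P[rib]; print(rib.sum(),p.mean(0),cv2.minAreaRect((p[:,:2]*1000).astype(np.float32)) if len(p) else '')
d=b&(P[...,2]>.157)&(P[...,2]<.168); p=P[d]; print(d.sum(),p.mean(0),cv2.minEnclosingCircle((p[:,:2]*1000).astype(np.float32)) if len(p) else '')
print(optics.spot_point(im,'cap_rib'))
go(.5855,-.012,.165,66)
```

```text
1803 [ 0.58344836 -0.01091709  0.18965317] ((584.6560668945312, -11.439277648925781), (14.013959884643555, 49.86156463623047), 69.50779724121094)
4507 [ 0.58100316 -0.0100083   0.16186406] ((586.9891357421875, -12.614818572998047), 36.48652267456055)
[{'location': [274.6, 232.4], 'p': 0.75}]
clock 3.5167 p [ 0.5844 -0.0097  0.2402] jaw now 66.13 ytool [-0.001  0.001 -1.   ] q [-0.18  0.41  0.16  1.93 -0.09  0.81  1.18] w 0.08559667431266374 F [-0.4  0.3 -0.3]
shift mm [ 2.  75.2 -1.7] roll 0.13 or -179.87
```

View pics/w1.png

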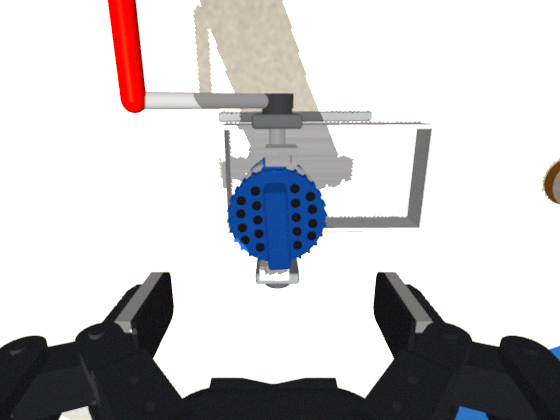

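Emit:
jog_arm(
  plan=[
    [[0,0.01,0],-1],
    [[0,0.025,0],-3.4],
    [[0,0.042,0],-3.4],
    [[0,0.057,0],-3.4],
    [[0,0.068,0],-3.4],
    [[0,0.074,0],-3.4],
    [[0,0.075,0],-3.4],
    [[0,0.075,0],-3.4],
  ],
)

```text
clock: 4.18
position: [0.5846, -0.0099, 0.165]
tcp_rot: [-1.553, 0.28, -0.279]
contact_force: [0.2, 0.1, -0.7]
grip_width: 0.0854
```

Emit:
jog_arm(
  plan=[
    [[0,0,0],0],
    [[0,0,0],0],
    [[0,0,0],0],
    [[0,0,0],0],
    [[0,0,0],0],
    [[0,0,0],0],
    [[0,0,0],0],
    [[0,0,0],0],
    [[0,0,0],0],
    [[0,0,0],0],
  ],
  fingers=0.005,
  squeeze=40,
)

```text
clock: 5.02
position: [0.5851, -0.0107, 0.1657]
tcp_rot: [-1.552, 0.28, -0.281]
contact_force: [-0.5, -0.5, 4.7]
grip_width: 0.0129
```

Run:
```python
from h import *
im=optics.get_image('wrist'); cv2.imwrite('pics/w2.png',np.clip(im['frame'].astype(float)*1.6,0,255).astype(np.uint8))
im=optics.get_image('scene'); cv2.imwrite('pics/s2.png',np.clip(cv2.resize(im['frame'][100:290,150:400],None,fx=3,fy=3,interpolation=2).astype(float)*1.8,0,255).astype(np.uint8))
go(.585,-.0115,.165,69.5)
```

```text
clock 5.1167 p [ 0.585  -0.0107  0.1657] jaw now 69.52 ytool [ 0.001 -0.    -1.   ] q [-0.15  0.5   0.12  1.99 -0.1   0.66  1.25] w 0.013125792715251685 F [-0.5  0.7  5.1]
shift mm [ 0.3  0.7 -0.8] roll 0.02 or -179.98
```

View pics/w2.png

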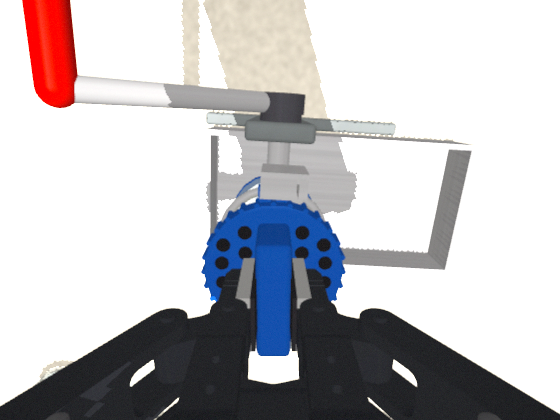

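View pics/s2.png

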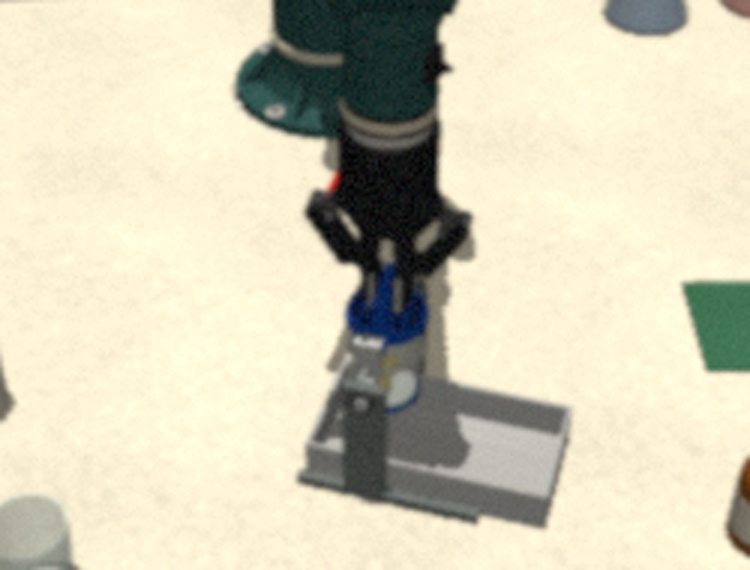

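Emit:
jog_arm(
  plan=[
    [[0,-0.0005,0],-2],
    [[0,-0.0005,0],-6],
    [[0,-0.0005,0],-11],
    [[0,-0.0005,0],-17],
    [[0,-0.0005,0],-23],
    [[0,-0.0005,0],-29],
    [[0,-0.0005,0],-35],
    [[0,-0.0005,0],-41],
    [[0,-0.0005,0],-47],
    [[0,-0.0005,0],-53],
    [[0,-0.0005,0],-58],
    [[0,-0.0005,0],-60],
  ],
  squeeze=50,
)

```text
clock: 6.12
position: [0.5849, -0.0107, 0.1657]
tcp_rot: [-1.502, -0.543, 0.542]
contact_force: [0.0, -0.1, 2.2]
grip_width: 0.0129
```

Run:
```python
from h import *
im=optics.get_image('wrist'); cv2.imwrite('pics/w3.png',np.clip(im['frame'].astype(float)*1.6,0,255).astype(np.uint8))
go(.585,-.0115,.165,129.5); print(status.get_state()['wrist_torque'])
```

```text
clock 6.1667 p [ 0.585  -0.0106  0.1657] jaw now 129.68 ytool [ 0.  0. -1.] q [ 0.07  0.5  -0.17  1.98  0.13  0.67  2.07] w 0.013005162389347865 F [ 0.3 -0.5  2.3]
shift mm [-0.5  0.7 -0.7] roll 0.18 or -179.82
[ 0.00351369 -0.0198867   0.01913298]
```

View pics/w3.png

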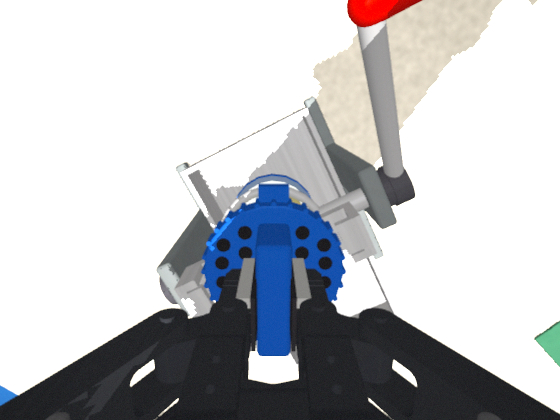

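Emit:
jog_arm(
  plan=[
    [[0,-0.003,0],0],
    [[0,-0.008,0],0],
    [[0,-0.015,0],0],
    [[0,-0.025,0],0],
    [[0,-0.04,0],0],
    [[0,-0.06,0],0],
    [[0,-0.075,0],0],
    [[0,-0.085,0],0],
    [[0,-0.088,0],0],
  ],
)

```text
clock: 6.92
position: [0.586, -0.0105, 0.2564]
tcp_rot: [-1.504, -0.543, 0.536]
contact_force: [0.8, -0.2, -0.6]
grip_width: 0.013
```

Run:
```python
from h import *
im=optics.get_image('scene'); cv2.imwrite('pics/s4.png',np.clip(cv2.resize(im['frame'][100:290,150:400],None,fx=3,fy=3,interpolation=2).astype(float)*1.8,0,255).astype(np.uint8))
go(.477,.370,.253,69.5)
```

```text
clock 6.9667 p [ 0.5857 -0.0105  0.2558] jaw now 129.51 ytool [ 0.003 -0.    -1.   ] q [ 0.08  0.39 -0.19  1.9   0.1   0.85  2.1 ] w 0.012881809381314634 F [ 0.9  0.3 -0.4]
shift mm [158.2   2.4 362.7] roll 60.01 or -119.99
```

View pics/s4.png

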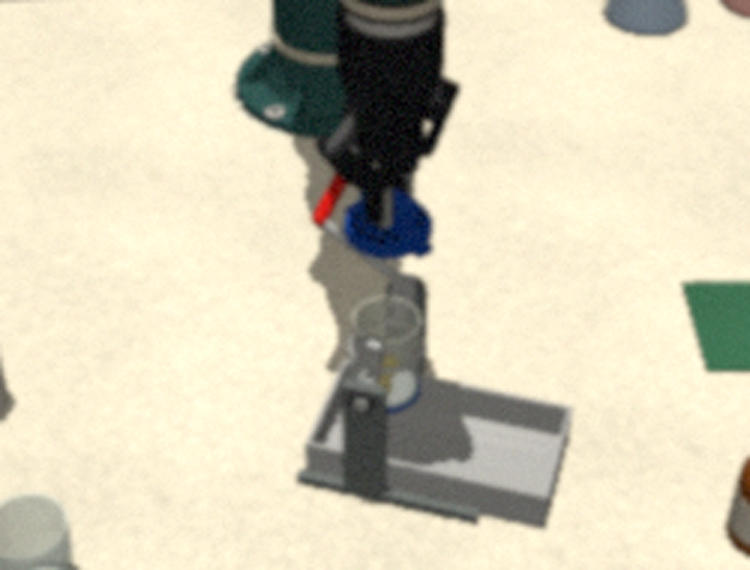

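Emit:
jog_arm(
  plan=[
    [[0.006,0,0.014],3],
    [[0.018,0,0.04],9],
    [[0.032,0,0.073],15],
    [[0.046,0,0.106],21],
    [[0.06,0,0.139],27],
    [[0.075,0,0.172],33],
    [[0.089,0,0.205],39],
    [[0.103,0,0.238],45],
    [[0.118,0,0.271],51],
    [[0.132,0,0.304],57],
    [[0.145,0,0.333],60],
    [[0.153,0,0.351],60],
  ],
)

```text
clock: 7.97
position: [0.4766, 0.362, 0.2529]
tcp_rot: [-1.552, 0.28, -0.276]
contact_force: [0.1, -0.4, -0.6]
grip_width: 0.0132
```

Emit:
jog_arm(
  plan=[
    [[0.01,0.01,0.001],0],
    [[0.013,0.035,0.001],0],
    [[0.013,0.065,0.001],0],
    [[0.013,0.095,0.001],0],
    [[0.013,0.12,0.001],0],
    [[0.013,0.14,0.001],0],
    [[0.013,0.15,0.001],0],
    [[0.013,0.15,0.001],0],
  ],
)

```text
clock: 8.63
position: [0.4902, 0.3521, 0.1008]
tcp_rot: [-1.558, 0.284, -0.278]
contact_force: [0.5, -0.0, -0.0]
grip_width: 0.0134
```

Run:
```python
from h import *
im=optics.get_image('wrist'); cv2.imwrite('pics/w5.png',np.clip(im['frame'].astype(float)*1.6,0,255).astype(np.uint8))
go(.477,.370,.0245,69.5)
```

```text
clock 8.6833 p [0.4913 0.353  0.1025] jaw now 69.51 ytool [-0.002 -0.002 -1.   ] q [-0.68  0.61 -0.02  1.97  0.02  0.56  0.49] w 0.0132837652321068 F [-0.3  0.1  0.1]
shift mm [-19.2  78.   11.1] roll 0.01 or -179.99
```

View pics/w5.png

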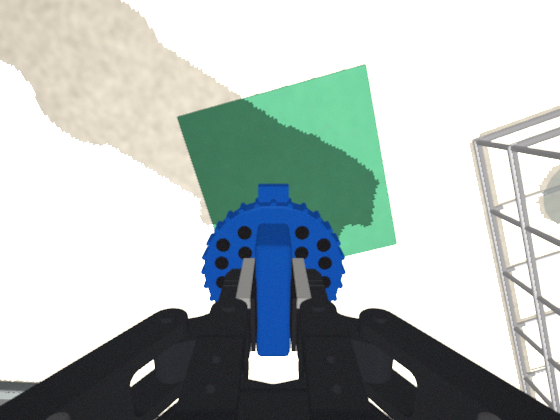

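Emit:
jog_arm(
  plan=[
    [[-0.006,0.003,0.003],0],
    [[-0.014,0.012,0.008],0],
    [[-0.019,0.027,0.011],0],
    [[-0.019,0.044,0.011],0],
    [[-0.019,0.058,0.011],0],
    [[-0.019,0.067,0.011],0],
    [[-0.019,0.071,0.011],0],
    [[-0.019,0.073,0.011],0],
    [[-0.019,0.073,0.011],0],
  ],
)

```text
clock: 9.43
position: [0.4781, 0.3713, 0.031]
tcp_rot: [-1.552, 0.28, -0.281]
contact_force: [-0.6, 0.4, -1.2]
grip_width: 0.0131
```

Run:
```python
from h import *
im=optics.get_image('wrist'); cv2.imwrite('pics/w6.png',np.clip(im['frame'].astype(float)*1.6,0,255).astype(np.uint8))
im=optics.get_image('scene'); cv2.imwrite('pics/s6.png',np.clip(cv2.resize(im['frame'][100:290,300:550],None,fx=3,fy=3,interpolation=2).astype(float)*1.8,0,255).astype(np.uint8))
go(.477,.370,.0245,69.5)
```

```text
clock 9.5333 p [0.4785 0.3713 0.0315] jaw now 69.51 ytool [ 0.001  0.001 -1.   ] q [-0.72  0.72 -0.01  1.99  0.02  0.43  0.46] w 0.01330480143151323 F [ 0.3 -0.2 -0.7]
shift mm [-1.   7.  -1.7] roll 0.01 or -179.99
```

View pics/s6.png

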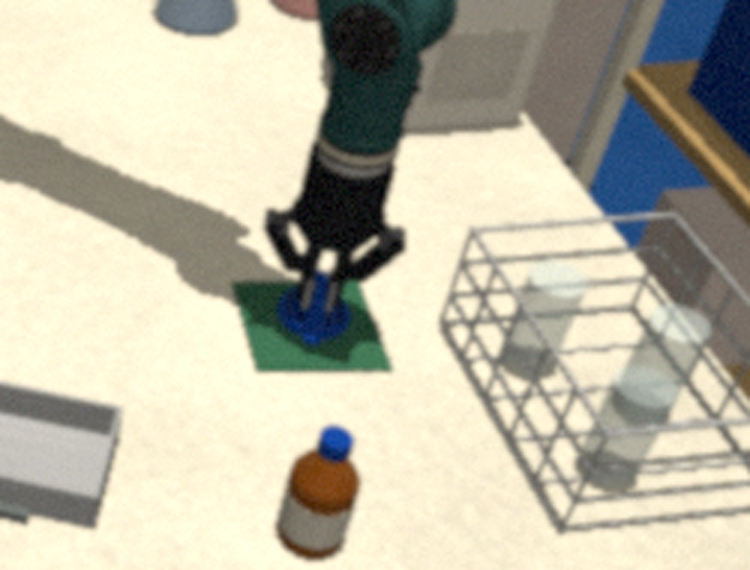

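View pics/w6.png

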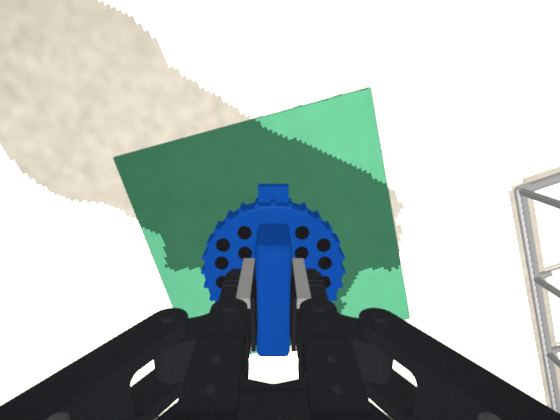

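The cap hangs about 7 mm above the middle of the mat, rib up. I lower it until it touches.

Emit:
jog_arm(
  plan=[
    [[-0.001,0.002,-0.001],0],
    [[-0.001,0.004,-0.001],0],
    [[-0.001,0.005,-0.001],0],
    [[-0.001,0.006,-0.001],0],
    [[-0.001,0.0065,-0.001],0],
    [[-0.001,0.0065,-0.001],0],
  ],
)

```text
clock: 10.03
position: [0.4768, 0.3702, 0.0248]
tcp_rot: [-1.553, 0.281, -0.281]
contact_force: [-1.3, -1.3, 4.1]
grip_width: 0.0131
```

Emit:
jog_arm(
  plan=[
    [[0,0,0],0],
    [[0,0,0],0],
    [[0,0,0],0],
    [[0,0,0],0],
    [[0,0,0],0],
    [[0,0,0],0],
    [[0,0,0],0],
    [[0,-0.01,0],0],
    [[0,-0.03,0],0],
    [[0,-0.06,0],0],
    [[0,-0.09,0],0],
    [[0,-0.11,0],0],
  ],
  fingers=0.0854,
)

```text
clock: 11.03
position: [0.4776, 0.3709, 0.1376]
tcp_rot: [-1.55, 0.279, -0.282]
contact_force: [0.8, 0.1, -0.1]
grip_width: 0.0856
```

Run:
```python
from h import *
im=optics.get_image('wrist'); cv2.imwrite('pics/w7.png',np.clip(im['frame'].astype(float)*1.6,0,255).astype(np.uint8))
P=cloud(im); hsv=cv2.cvtColor(im['frame'],cv2.COLOR_BGR2HSV)
b=(hsv[...,0]>100)&(hsv[...,0]<130)&(hsv[...,1]>100)&(np.hypot(P[...,0]-.477,P[...,1]-.37)<.08)
for lo,hi in((.042,.06),(.015,.027)):
    p=P[b&(P[...,2]>lo)&(P[...,2]<hi)]; print(len(p),p.mean(0),cv2.minAreaRect((p[:,:2]*1000).astype(np.float32)))
g=(hsv[...,0]>50)&(hsv[...,0]<90)&(hsv[...,1]>60)&(abs(P[...,2])<.015)
p=P[g]; print('mat',cv2.minAreaRect((p[:,:2]*1000).astype(np.float32)))
go(.443,-.0375,.25,66)
```

```text
1324 [0.47532623 0.37052115 0.04864018] ((476.60845947265625, 369.87353515625), (13.578507423400879, 49.614322662353516), 69.86241912841797)
3604 [0.47294146 0.3714543  0.02072679] ((476.8817138671875, 369.94189453125), (67.51496124267578, 67.12232208251953), 26.25177764892578)
mat ((474.1756286621094, 371.2730712890625), (129.77796936035156, 129.29501342773438), 84.29264831542969)
clock 11.0833 p [0.4794 0.3723 0.1409] jaw now 69.5 ytool [ 0.007  0.006 -1.   ] q [-0.72  0.55 -0.02  1.96  0.02  0.62  0.46] w 0.08556309680210276 F [ 0.5 -0.8  1.9]
shift mm [ 109.9 -111.9 -395.7] roll 3.5 or -176.5
```

View pics/w7.png

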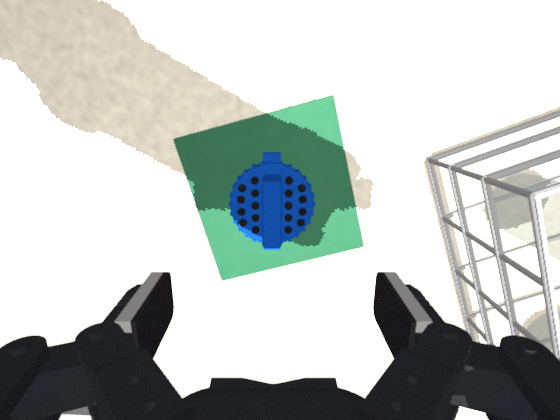

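Emit:
jog_arm(
  plan=[
    [[0.003,-0.02,-0.01],0],
    [[0.01,-0.05,-0.034],1],
    [[0.02,-0.08,-0.068],2],
    [[0.03,-0.1,-0.103],3],
    [[0.041,-0.11,-0.14],3.2],
    [[0.052,-0.115,-0.177],3.2],
    [[0.063,-0.115,-0.214],3.2],
    [[0.074,-0.115,-0.251],3.2],
    [[0.084,-0.115,-0.288],3.2],
    [[0.095,-0.115,-0.325],3.2],
    [[0.105,-0.115,-0.359],3.2],
    [[0.112,-0.115,-0.383],3.2],
  ],
)

```text
clock: 12.08
position: [0.4465, -0.0313, 0.2499]
tcp_rot: [-1.547, 0.327, -0.327]
contact_force: [0.7, 0.1, -0.1]
grip_width: 0.0854
```

Emit:
jog_arm(
  plan=[
    [[0.003,0,-0.009],0],
    [[0.004,0,-0.012],0],
    [[0.004,0,-0.012],0],
  ],
)

```text
clock: 12.33
position: [0.4465, -0.0402, 0.2496]
tcp_rot: [-1.546, 0.324, -0.325]
contact_force: [0.8, 0.5, 0.3]
grip_width: 0.0855
```

Run:
```python
from h import *
im=optics.get_image('wrist'); cv2.imwrite('pics/w8.png',np.clip(im['frame'].astype(float)*1.6,0,255).astype(np.uint8))
P=cloud(im); hsv=cv2.cvtColor(im['frame'],cv2.COLOR_BGR2HSV)
red=((hsv[...,0]<8)|(hsv[...,0]>172))&(hsv[...,1]>120)&(hsv[...,2]>60)&(P[...,2]>0.15)&(P[...,2]<.2)
p=P[red]; c=p.mean(0); w=np.linalg.svd(p-c,full_matrices=False)[2][0]; t=(p-c)@w
print(len(p),c,w,t.min(),t.max(),cv2.minAreaRect((p[:,:2]*1000).astype(np.float32)),p[:,2].max(),np.percentile(p[:,2],95))
go(.4475,-.04,.159,66.3)
```

```text
2655 [ 0.4416863  -0.03746609  0.1829044 ] [ 0.91433819 -0.40488194  0.00750192] -0.042375311518798156 0.05023421206619355 ((445.34521484375, -38.96467590332031), (13.293277740478516, 92.59796142578125), 66.45574951171875) 0.18633426187408894 0.18484152231215056
clock 12.3833 p [ 0.4467 -0.0391  0.2495] jaw now 66.39 ytool [ 0.     0.001 -1.   ] q [-0.11  0.22  0.11  2.19 -0.04  0.73  1.19] w 0.08552167736122845 F [-0.   0.7 -0.5]
shift mm [ 1.1 90.5 -0.6] roll 0.09 or -179.91
```

View pics/w8.png

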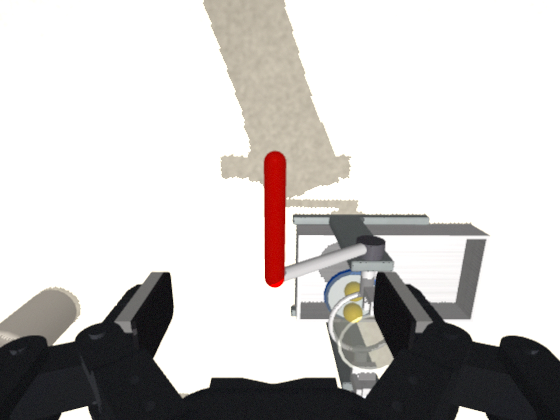

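Emit:
jog_arm(
  plan=[
    [[0,0.01,0],0],
    [[0,0.03,0],0],
    [[0,0.055,0],0],
    [[0,0.075,0],0],
    [[0,0.087,0],0],
    [[0,0.09,0],0],
    [[0,0.09,0],0],
  ],
)

```text
clock: 12.97
position: [0.4463, -0.0385, 0.1586]
tcp_rot: [-1.546, 0.323, -0.32]
contact_force: [-0.2, -0.2, -0.2]
grip_width: 0.0852
```

Emit:
jog_arm(
  plan=[
    [[0,0,0],0],
    [[0,0,0],0],
    [[0,0,0],0],
    [[0,0,0],0],
    [[0,0,0],0],
    [[0,0,0],0],
    [[0,0,0],0],
    [[0,0,0],0],
    [[0,0,0],0],
    [[0,0,0],0],
  ],
  fingers=0.005,
  squeeze=40,
)

```text
clock: 13.8
position: [0.4471, -0.0396, 0.1598]
tcp_rot: [-1.545, 0.323, -0.325]
contact_force: [-0.3, 2.6, 5.7]
grip_width: 0.0127
```

Run:
```python
from h import *
im=optics.get_image('wrist'); cv2.imwrite('pics/w9.png',np.clip(im['frame'].astype(float)*1.6,0,255).astype(np.uint8))
go(.4475,-.04,.159,66.3)
a0=0.0
for a in np.arange(0,2.11,.1):
    y=100*np.sin(a-.96)-100*np.sin(-.96); z=100*np.cos(a-.96)-100*np.cos(.96)
    print(round(a,2),[0,round(-z,1),round(y,1)])
```

```text
clock 13.85 p [ 0.4471 -0.0396  0.1598] jaw now 66.34 ytool [ 0.001  0.001 -1.   ] q [-0.08  0.37  0.09  2.28 -0.07  0.5   1.22] w 0.012416063896800942 F [0.2 3.  5.9]
shift mm [ 0.5  0.8 -0.2] roll 0.04 or -179.96
0.0 [0, np.float64(-0.0), np.float64(0.0)]
0.1 [0, np.float64(-7.9), np.float64(6.1)]
0.2 [0, np.float64(-15.1), np.float64(13.0)]
0.3 [0, np.float64(-21.6), np.float64(20.6)]
0.4 [0, np.float64(-27.4), np.float64(28.8)]
0.5 [0, np.float64(-32.3), np.float64(37.5)]
0.6 [0, np.float64(-36.2), np.float64(46.7)]
0.7 [0, np.float64(-39.3), np.float64(56.2)]
0.8 [0, np.float64(-41.4), np.float64(66.0)]
0.9 [0, np.float64(-42.5), np.float64(75.9)]
1.0 [0, np.float64(-42.6), np.float64(85.9)]
1.1 [0, np.float64(-41.7), np.float64(95.9)]
1.2 [0, np.float64(-39.8), np.float64(105.7)]
1.3 [0, np.float64(-36.9), np.float64(115.3)]
1.4 [0, np.float64(-33.1), np.float64(124.5)]
1.5 [0, np.float64(-28.4), np.float64(133.3)]
1.6 [0, np.float64(-22.9), np.float64(141.6)]
1.7 [0, np.float64(-16.5), np.float64(149.3)]
1.8 [0, np.float64(-9.4), np.float64(156.4)]
1.9 [0, np.float64(-1.6), np.float64(162.7)]
2.0 [0, np.float64(6.7), np.float64(168.2)]
2.1 [0, np.float64(15.6), np.float64(172.8)]
```

View pics/w9.png

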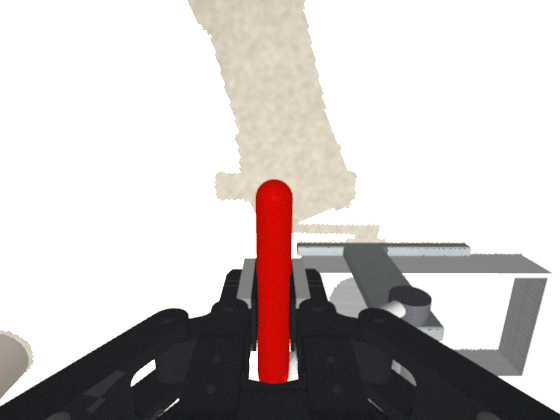

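Emit:
jog_arm(
  plan=[
    [[0,-0.004,0.003],0],
    [[0,-0.0079,0.0061],0],
    [[0,-0.0151,0.013],0],
    [[0,-0.0216,0.0206],0],
    [[0,-0.0274,0.0288],0],
    [[0,-0.0323,0.0375],0],
    [[0,-0.0362,0.0467],0],
    [[0,-0.0393,0.0562],0],
    [[0,-0.0414,0.066],0],
    [[0,-0.0425,0.0759],0],
    [[0,-0.0426,0.0859],0],
  ],
  squeeze=50,
)

```text
clock: 14.77
position: [0.4804, 0.0361, 0.2038]
tcp_rot: [-1.55, 0.326, -0.325]
contact_force: [-0.6, -5.6, -2.9]
grip_width: 0.0119
```

Run:
```python
from h import *
im=optics.get_image('scene'); cv2.imwrite('pics/s10.png',np.clip(cv2.resize(im['frame'][100:290,150:400],None,fx=3,fy=3,interpolation=2).astype(float)*1.8,0,255).astype(np.uint8))
go(.4475,-.04,.159,66.3)
for a in np.arange(1.0,2.11,.1):
    print(round(a,2),round(-100*(np.cos(a-.96)-np.cos(.04)),1),round(100*(np.sin(a-.96)-np.sin(.04)),1))
```

```text
clock 14.8167 p [0.4815 0.0386 0.2035] jaw now 66.36 ytool [-0.    -0.002 -1.   ] q [-0.25  0.33  0.1   2.17 -0.05  0.64  1.04] w 0.01190325506045848 F [-1.6 -4.3  7.7]
shift mm [  0.4  44.7 -85.5] roll 0.06 or -179.94
1.0 -0.0 0.0
1.1 0.9 10.0
1.2 2.8 19.8
1.3 5.6 29.3
1.4 9.4 38.6
1.5 14.1 47.4
1.6 19.7 55.7
1.7 26.1 63.4
1.8 33.2 70.5
1.9 40.9 76.8
2.0 49.3 82.2
2.1 58.2 86.9
```

View pics/s10.png

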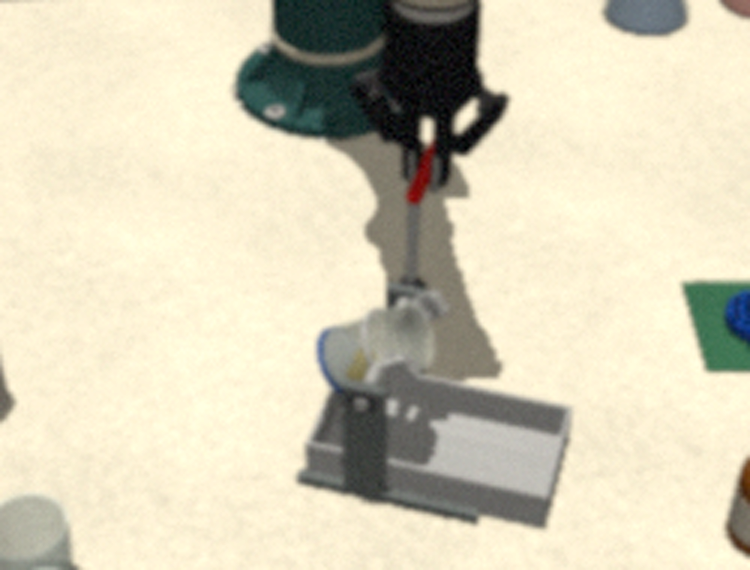

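Jar is at about 1 rad with the balls still inside. Carrying on to 2.05, slower at the end.

Emit:
jog_arm(
  plan=[
    [[0,0.0009,0.01],0],
    [[0,0.0028,0.0198],0],
    [[0,0.0056,0.0293],0],
    [[0,0.0094,0.0386],0],
    [[0,0.0141,0.0474],0],
    [[0,0.0197,0.0557],0],
    [[0,0.0261,0.0634],0],
    [[0,0.0296,0.067],0],
    [[0,0.0332,0.0705],0],
    [[0,0.037,0.0738],0],
    [[0,0.0409,0.0768],0],
    [[0,0.0493,0.0822],0],
  ],
)

```text
clock: 15.82
position: [0.5139, 0.112, 0.1536]
tcp_rot: [-1.548, 0.326, -0.326]
contact_force: [-0.1, -4.5, 5.9]
grip_width: 0.0126
```

Run:
```python
from h import *
im=optics.get_image('scene'); cv2.imwrite('pics/s11.png',np.clip(cv2.resize(im['frame'][100:290,150:400],None,fx=3,fy=3,interpolation=2).astype(float)*1.8,0,255).astype(np.uint8))
im=optics.get_image('top'); cv2.imwrite('pics/t11.png',np.clip(cv2.resize(im['frame'][138:288,182:382],None,fx=4,fy=4,interpolation=2).astype(float)*1.8,0,255).astype(np.uint8))
go(.4475,-.04,.159,66.3)
```

```text
clock 15.9167 p [0.5142 0.1128 0.152 ] jaw now 66.27 ytool [-0.    -0.002 -1.   ] q [-0.36  0.46  0.08  2.12 -0.06  0.56  0.92] w 0.012418133815864619 F [ 2.4 -4.8 -5.4]
shift mm [   0.4   -6.7 -166.7] roll -0.03 or 179.97
```

View pics/s11.png

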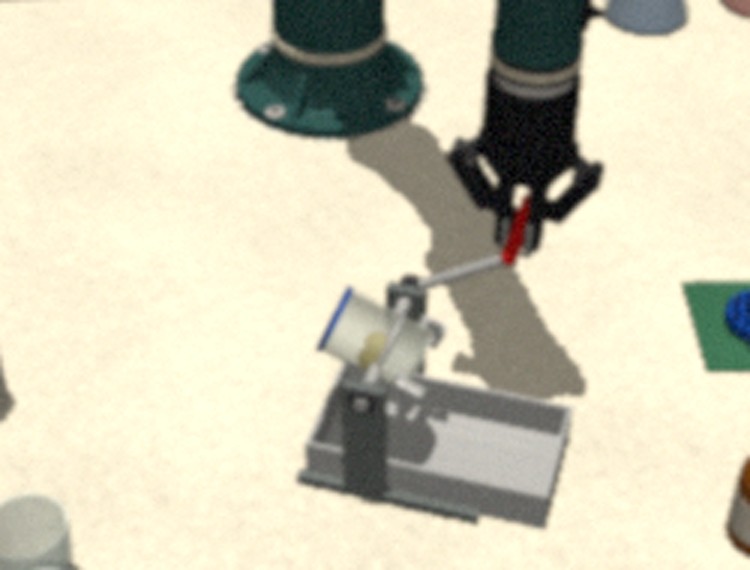

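View pics/t11.png

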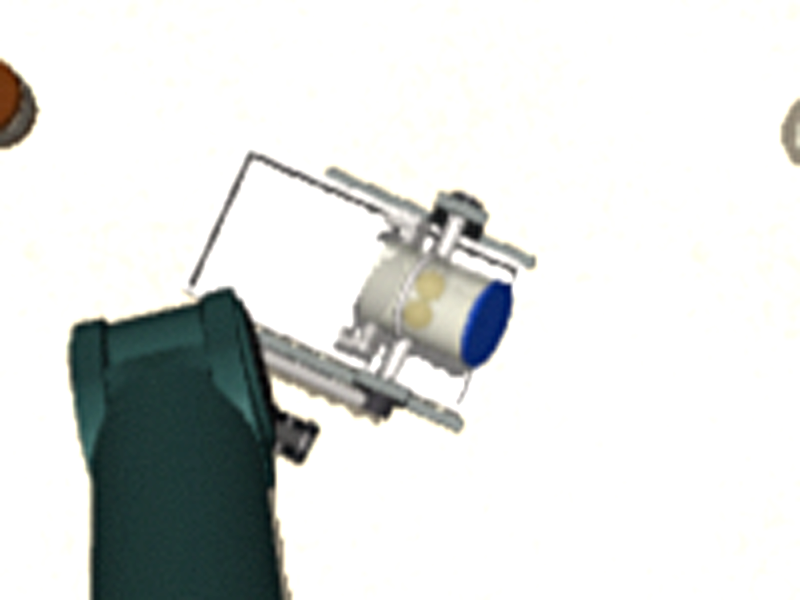

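Balls are rolling out (mid-jar). A bit more tilt, then wait.

Emit:
jog_arm(
  plan=[
    [[0,0.003,0.002],0],
    [[0,0.005,0.003],0],
    [[0,0.005,0.003],0],
    [[0,0.005,0.003],0],
    [[0,0.005,0.003],0],
    [[0,0.005,0.003],0],
    [[0,0.005,0.003],0],
    [[0,0.005,0.003],0],
    [[0,0.005,0.003],0],
  ],
)

```text
clock: 16.67
position: [0.5152, 0.1151, 0.1477]
tcp_rot: [-1.548, 0.325, -0.325]
contact_force: [1.5, -4.6, 0.8]
grip_width: 0.012
```

Run:
```python
from h import *
im=optics.get_image('top'); cv2.imwrite('pics/t12.png',np.clip(cv2.resize(im['frame'][138:288,182:382],None,fx=4,fy=4,interpolation=2).astype(float)*1.2,0,255).astype(np.uint8))
im=optics.get_image('scene'); cv2.imwrite('pics/s12.png',np.clip(cv2.resize(im['frame'][100:290,150:400],None,fx=3,fy=3,interpolation=2).astype(float)*1.8,0,255).astype(np.uint8))
go(.4475,-.04,.159,66.3)
```

```text
clock 16.7667 p [0.5152 0.1151 0.1477] jaw now 66.25 ytool [-0.    -0.002 -1.   ] q [-0.37  0.47  0.08  2.12 -0.07  0.55  0.92] w 0.012193866845064572 F [ 1.8 -5.4 -0.4]
shift mm [   0.5  -11.  -169.3] roll -0.05 or 179.95
```

View pics/s12.png

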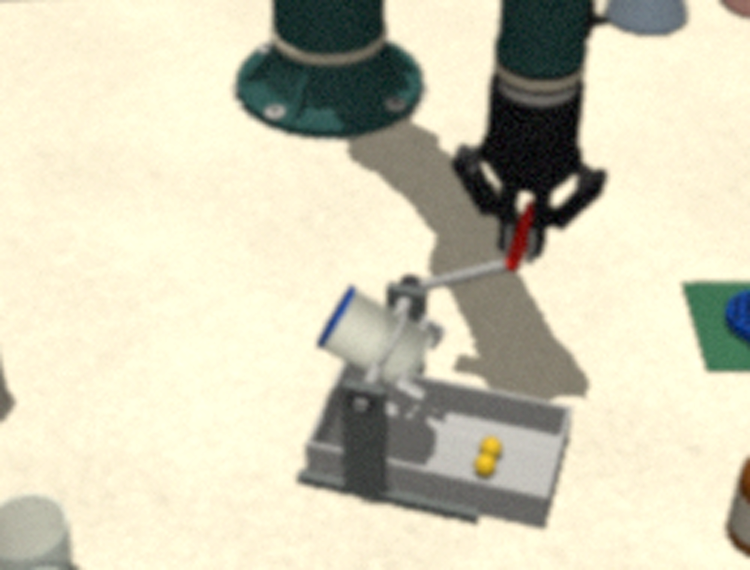

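View pics/t12.png

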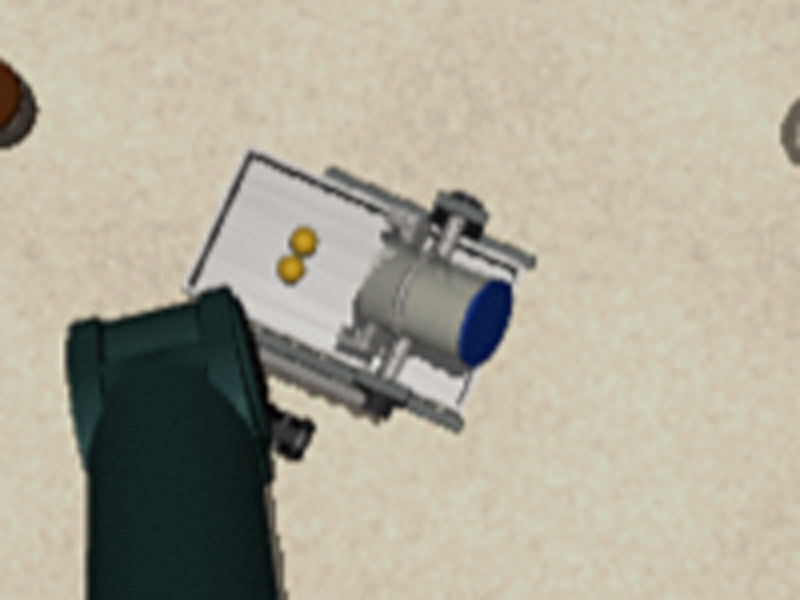

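Emit:
jog_arm(
  plan=[
    [[0,0,0],0],
    [[0,0,0],0],
    [[0,0,0],0],
    [[0,0,0],0],
    [[0,0,0],0],
    [[0,0,0],0],
    [[0,-0.01,0],0],
    [[0,-0.03,0],0],
    [[0,-0.06,0],0],
    [[0,-0.09,0],0],
    [[0,-0.115,0],0],
    [[0,-0.125,0],0],
  ],
  fingers=0.0854,
)

```text
clock: 17.77
position: [0.5172, 0.1169, 0.277]
tcp_rot: [-1.543, 0.319, -0.329]
contact_force: [0.7, -0.4, 0.6]
grip_width: 0.0858
```

Emit:
jog_arm(
  plan=[
    [[0,0,0],0],
    [[0,0,0],0],
    [[0,0,0],0],
    [[0,0,0],0],
    [[0,0,0],0],
    [[0,0,0],0],
  ],
)

```text
clock: 18.27
position: [0.5146, 0.1162, 0.2715]
tcp_rot: [-1.548, 0.326, -0.323]
contact_force: [-0.6, -0.4, -0.5]
grip_width: 0.0856
```

Run:
```python
from h import *
im=optics.get_image('top'); cv2.imwrite('pics/t13.png',np.clip(im['frame'].astype(float)*1.3,0,255).astype(np.uint8))
im=optics.get_image('scene'); cv2.imwrite('pics/s13.png',np.clip(im['frame'].astype(float)*1.5,0,255).astype(np.uint8))
for l in ['ball_a_center']:
    for x in optics.spot_point(im,l): print(x, pt(im,*x['location']).round(3))
go(.4475,-.04,.159,66.3)
```

```text
{'location': [311.9, 250.2], 'p': 0.6} [0.62  0.073 0.015]
clock 18.4167 p [0.515  0.1163 0.2721] jaw now 66.32 ytool [-0.001 -0.    -1.   ] q [-0.39  0.29  0.1   2.01 -0.04  0.84  0.89] w 0.08516631518007871 F [-0.3 -0.1 -0.2]
shift mm [   1.   113.2 -170.2] roll 0.02 or -179.98
```

View pics/s13.png

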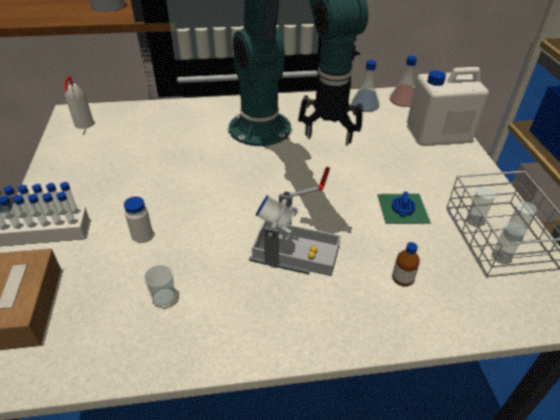

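View pics/t13.png

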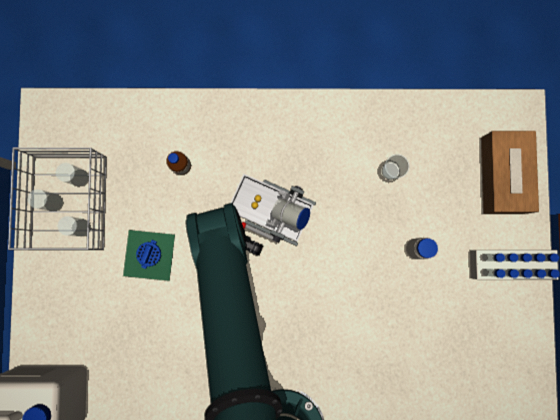

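The pictures show both balls in the tray, at (313,250) in the scene picture. The cap is on the mat, rib up, at (404,206). Both bottles are standing and the gripper is clear of everything, so I hand the job in.

```bash
python3 -c "
from bench import job; print(job.sign_off())"
```

```text
the job is handed in; nothing more can be done
None
```

The job is done as asked and handed in at about 18.4 s of the 59 s allowed.

- **Cap:** I turned it 60° anticlockwise, lifted it off and set it on the green mat, grip rib up. The wrist camera put its centre about 3 mm from the mat's centre, with the disc level.
- **Jar:** I swung the red handle over to about 2.05 rad, let go and raised the gripper clear.
- **Last checks:** The last scene and top pictures show both yellow balls at rest in the tray and both bottles upright where they were. The contact force at the end was near zero.
- **Slips and misses:**
  - One move towards the mat drifted about 20 mm, because I used the wrong tool axes. I corrected it before lowering the cap.
  - In the last picture the detector reported only one of the two balls; I confirmed the second by eye.

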